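# Clamp a filter holder in the leak-test fixture

### The job

Lay the long-handled filter holder in the guide channel of the screw fixture and slide it fully home against the stop, so that its disc is under the screw. Then take hold of the T-handle and turn it clockwise (seen from above) until you feel the resistance clearly rise above the steady drag of the free screw, which shows that the holder is clamped; stop there, because overtightening cracks it. Let go of everything and leave the other bench items where they are.

Things in the scene. Friction and masses are not known exactly. Their poses are not given: they have to be found in the camera images.
- holder: Filter holder, loose, about 0.18 kg, like a tiny pan: white disc (diameter 44 mm, 22 mm tall), low 12 mm wide neck, black upright grip block at the end. Flat underside. Origin: centre of the disc's underside; x axis from the grip block to the disc, z up.
- holder_grip (a point): Centre of the holder's black grip block, half-way up (18 mm above the underside), near the centre of mass. The block is 50 mm long (x), 14 mm wide (y), 36 mm tall; grasp it across the 14 mm. The disc's centre is 100 mm ahead (+x), the holder's rear end 25 mm behind. Axes as holder.
- holder_disc (a point): Centre of the holder's white disc, half-way up (11 mm above its underside). Axes as holder.
- seat (a point): Fixed screw fixture: on the upper face (10 mm above the bench) of its base plate, under the screw axis, where the disc's centre stands when home. x axis: sliding direction towards the stop wall, whose face is 22 mm beyond this point; z up. A grey crossbeam along y passes over: 30 mm deep (x), underside 75 mm and top 95 mm above this point, 120 mm wide, on two posts at y +-49 mm.
- mouth (a point): Front end of the channel, mid-way between its rails on the plate's upper face, 70 mm before the seat; axes as seat. Rails 12 mm high, channel 48 mm wide, open on top. The plate (130 mm wide) runs on 70 mm further out, flat. The holder goes in disc first, grip towards -x; disc and neck pass under the beam, the grip stays 100 mm before the screw and outside the rails.
- bar_mid (a point): Middle of the T-handle's steel bar, on the vertical screw axis, 140 mm above the seat at the start; y axis along the bar, z up. Bar 84 mm long plus 17 mm ball ends, 12 mm wide, 14 mm tall; hub of radius 10 mm down to 13 mm below this point, then a 12 mm spindle; a 14 mm radius boss on the beam ends 37 mm below. Clockwise from above lowers bar and screw 4 mm per radian.
- screw_nut (a point): Where the screw passes the beam's top, 95 mm above the seat. The free screw drags with 0.25 Nm as it turns (less shows at rest). With its pad on the disc the torque climbs about 0.08 Nm per 20 N; good clamping is some 0.12 to 0.2 Nm above the drag (30 to 50 N), 70 N cracks the holder. The pad is sprung, 25 N/mm. It starts some 2.5 to 8.5 mm above the seated disc, unmeasured. The screw holds by friction when let go.
- rack_at (a point): Bystander: loose white tube rack with capped tubes, 56 x 120 mm, 76 mm tall; point at the centre of its underside.
- dishes_at (a point): Bystander: loose stack of three flat round dishes, diameter 90 mm, 44 mm tall; point at the centre of its underside.
- cup_at (a point): Bystander: loose lidded white specimen cup, diameter 64 mm, 72 mm tall; point at the centre of its underside.
- reagent_at (a point): Bystander: loose amber bottle, diameter 64 mm, 120 mm tall; point at the centre of its underside.
Things that resemble listed ones, but are neither listed nor needed, are in the scene too. What is shaped like the holder but blue is not meant.

How it is judged:
On the way, in this order (a step that is already met when the one before it is completed fails the run):
1. the holder lies flat in the channel with its disc fully home under the screw, the pad not yet on it (horizontal distance between holder_disc and seat below 0.004 m and z of holder_disc in the frame of seat between 0.007 and 0.0145 m and angle between holder_disc's own z axis and vertical below 0.1 rad and contact force between pad_c0 and holder below 1 N), for 0.2 s.
2. the screw presses the holder with at least 20 N (horizontal distance between holder_disc and seat below 0.004 m and z of holder_disc in the frame of seat between 0.007 and 0.0145 m and angle between holder_disc's own z axis and vertical below 0.1 rad and contact force between pad_c0 and holder above 20 N), for 0.2 s.
At the end, for the whole second after the job is handed in: The holder lies flat and fully home (disc centre within 4 mm of the screw axis, seen from above), still, and is clamped by the pad with 20 to 70 N after the handle has been let go (all of step 2 and contact force between pad_c0 and holder below 70 N and linear speed of holder below 0.02 m/s); the robot touches nothing.
It fails at once if overtightened: the pad presses the holder with more than 70 N (contact force between pad_c0 and holder above 70 N).
It fails at once if a bystander is moved by more than 30 mm or tipped by more than 0.35 rad (distance of any of rack_at, dishes_at, cup_at, reagent_at from where it was at the start of the episode above 0.03 m or angle between any of rack_at, dishes_at, cup_at, reagent_at's own z axis and vertical above 0.35 rad).
It also fails if it takes over 72 s, if anything falls off the work surface, if the arm or the gripper's body presses on something with over 40 N, if the wrist force passes 120 N, or if a joint passes its speed limit or range.

### The arm

A 6-joint arm with a two-finger parallel gripper is mounted at the origin on the work surface. World frame = base frame: x ahead of the robot, y to its left, z up, the work surface at z = 0. Lengths are in m, angles in rad, forces in N, time in s.
With the tool pointing down it reaches from about 0.3 to 0.775 m from the base axis. Payload 14.6 kg.
Tool frame: the origin (TCP) lies midway between the tips of the shut fingers; the grasp point (between the pads) lies 19 mm behind it; z points along the fingers, x is the direction in which the jaws open and shut, and the axes are right-handed (so a half turn about z gives the same grasp; the last joint's range is limited). The gripper opens to 94 mm and grips with 3 to 60 N. Pads are 16 mm wide; open, the fingers measure 119 mm over their backs; the gripper's body (75 mm by 177 mm) begins 78 mm behind the grasp point.
Start: joints at [-1.186, 0.3, 1.521, -0, 1.321, -0.067], TCP at [0.24, -0.495, 0.205] pointing down, gripper open.
Joint ranges: [-3.03, 3.03], [-0.79, 2.21], [0.23, 2.52], [-1.04, 4.18], [0, 3.07], [-2.55, 2.55]. Speed limits (rad/s): [2.22, 2.22, 2.57, 3.14, 3.14, 3.14].

### API

Orientations are given as a rotation vector (axis times angle).
In Python, from plant import arm gives the robot as it stands.
- The arm moves only by the tool play_rows, never from a script. Its argument "increments" is a list of rows, each an object of numbers: "fingers": the opening, from 0 (shut) to 1 (fully open); "dx", "dy", "dz": the shift along the tool's x, y, z in mm; "twist": the turn about the tool's z in degrees. In form: [{"fingers": .., "dx": .., "dy": .., "dz": .., "twist": ..}, ...]. A call has 1 to 5 rows; each row is the pose to reach, as a shift and turn from the pose measured when the call began, along the tool's axes at that moment; what a row does not reach only later rows make up. A row lasts 1/12 s, in which the tool goes at most 41.7 mm and 7.16 degrees, less where a joint would pass 70% of its speed; a pose out of reach is approached as far as the arm can. A call with a gripper value outside its range is refused whole. The fingers move at their own pace and stop on an object; "newtons" is the grip in N (left out, the last holds). Time passes only in rows, so rows that repeat a pose let the fingers close. It gives the time, the measured TCP pose, the force and the opening at its end, in the units of the state.
- arm.read_state(): the state, without advancing time (a new reading comes with each control period).
- arm.grab_frame(name): name is "scene" or "top" or "wrist"; returns the picture (420x560x3 uint8, red, green, blue); there is no depth.
- arm.camera_params(name): a dict with "vfov" (degrees; the focal length in pixels is half the picture's height over the tangent of half this angle, whatever the lens; pixels are square), "cx", "cy" (the principal point, pixels), "dist_coeffs" ([k1, k2, p1, p2, k3] as OpenCV has them; the pictures are not rectified), "world_to_cam" (4x4, takes a point from world to camera coordinates). Camera axes: x right, y down, z forward; pixel columns grow to the right and rows downward; lengths in m; the calibration is good to about 2 mm. A picture is of the moment at which its call begins: read the wrist's pose just before it. camera_params takes no time and is no camera call; for the wrist camera it gives the pose at the moment of the call.
- arm.sign_off(): hands the job in, once; it reports no verdict.
The state is a dict: "time": time; "qpos": joint angles; "joint_velocities": joint speeds; "joint_efforts": joint torques, N m; "ee_pos": TCP position; "tool_rot": TCP orientation; "contact_force": force on the tool from outside, world axes, zero at the start; "moment": the same for the moment, N m; "width": opening from 0.0 (shut) to 1.0 (fully open).
Only numpy, scipy, OpenCV 4.12 (cv2) and the standard library are available. Lean on these libraries where they do the work, as an engineer would, in place of code of your own. Each camera call takes 0.05 s, during which the arm holds its last target.

## Working session

There is one attempt and no reset: what is moved stays moved. The work goes in short steps, Python scripts to look and compute and a tool call to move; the robot and the scene stay as the last step left them, time stands still between calls to the robot, and variables do not carry over. Pictures are saved under pics/ and viewed, and the job is handed in when it is done.

Besides the shell and the picture viewer there is one more tool, called after "Request:" as name(argument=value, ...) on one line, values as JSON. play_rows: Moves the arm, as the interface text tells. Its arguments: {"type":"object","properties":{"increments":{"type":"array"},"newtons":{"type":"number"}},"required":["increments"]}

```bash
ls; mkdir -p pics; python3 - <<'E'
from plant import arm
import cv2
s=arm.read_state();print({k:s[k] for k in('time','ee_pos','tool_rot','width')})
for n in('scene','top','wrist'):
    p=arm.camera_params(n);print(n,p)
    cv2.imwrite(f'pics/{n}0.png',arm.grab_frame(n)[:,:,::-1])
E
```

```text
pics
{'time': 0.0, 'ee_pos': array([ 0.24001932, -0.49457269,  0.20488427]), 'tool_rot': array([-2.66199092e+00,  1.66707749e+00,  1.47876115e-03]), 'width': 0.998798915472857}
scene {'vfov': 56.6305578708867, 'cx': 277.42146774048655, 'cy': 209.72071001784698, 'dist_coeffs': array([-0.11466985,  0.        ,  0.        ,  0.        ,  0.        ]), 'world_to_cam': array([[-0.08157487,  0.99661053,  0.01062952, -0.02426692],
       [ 0.85587718,  0.07551247, -0.51163671, -0.48679785],
       [-0.51070519, -0.03263914, -0.85913613,  1.53109922],
       [ 0.        ,  0.        ,  0.        ,  1.        ]])}
top {'vfov': 44.45533358374307, 'cx': 273.41319674543894, 'cy': 198.583848693402, 'dist_coeffs': array([-0.03060941,  0.        ,  0.        ,  0.        ,  0.        ]), 'world_to_cam': array([[ 0.01547652, -0.99976584, -0.01512417,  0.06718325],
       [-0.98606627, -0.01275531, -0.16586323,  0.64382797],
       [ 0.16563147,  0.01748042, -0.98603278,  1.47890974],
       [ 0.        ,  0.        ,  0.        ,  1.        ]])}
wrist {'vfov': 63.50546498577067, 'cx': 284.9139004525029, 'cy': 206.16546884573165, 'dist_coeffs': array([-0.03071452,  0.        ,  0.        ,  0.        ,  0.        ]), 'world_to_cam': array([[ 0.43777726, -0.8990818 , -0.00172701, -0.54946774],
       [-0.8747006 , -0.42634841,  0.23049054, -0.02418564],
       [-0.20796616, -0.0993929 , -0.97307303,  0.39093057],
       [ 0.        ,  0.        ,  0.        ,  1.        ]])}
```

View pics/scene0.png

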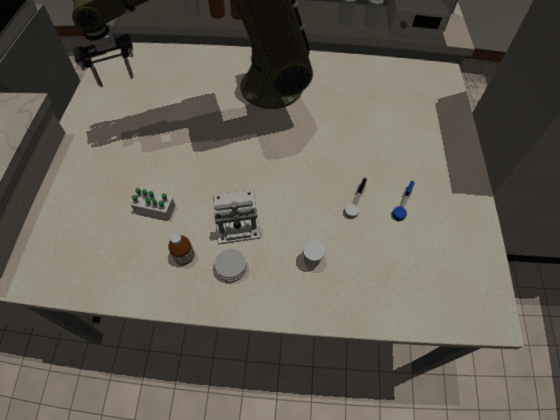

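View pics/top0.png

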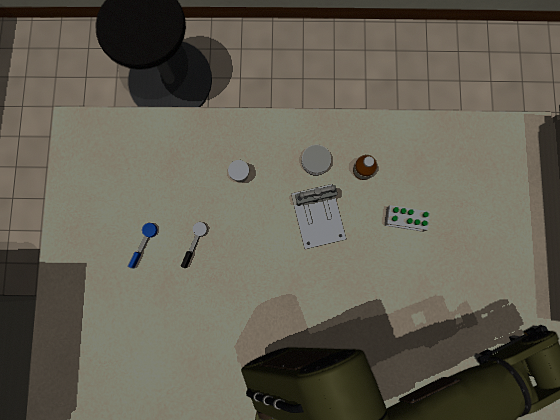

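View pics/wrist0.png

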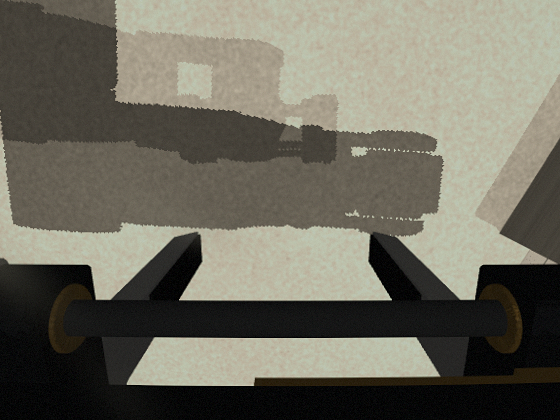

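Top view: the white holder has its disc at (200,229) and black grip at (187,259). The blue look-alike is at (150,229) and (134,260). The white cup at (238,170) and the dishes at (316,159) could also pass for the disc. I choose the white disc with the black grip; the fixture is at (319,217). Next is a close crop.

```bash
cat > h.py <<'E'
import numpy as np, cv2
from plant import arm
from scipy.spatial.transform import Rotation as R
def K(n):
    p=arm.camera_params(n);f=210/np.tan(np.radians(p['vfov']/2))
    return np.array([[f,0,p['cx']],[0,f,p['cy']],[0,0,1]]),p['dist_coeffs'],p['world_to_cam']
def ray(n,uv,z,P=None):
    k,d,T=P or K(n)
    q=cv2.undistortPoints(np.array(uv,float).reshape(-1,1,2),k,d).reshape(-1,2)
    dirs=np.c_[q,np.ones(len(q))]@T[:3,:3]; c=-T[:3,:3].T@T[:3,3]
    return c+dirs*((z-c[2])/dirs[:,2])[:,None]
def proj(n,X,P=None):
    k,d,T=P or K(n)
    return cv2.projectPoints(np.array(X,float).reshape(-1,3),cv2.Rodrigues(T[:3,:3])[0],T[:3,3],k,d)[0].reshape(-1,2)
def crop(src,out,x0,y0,x1,y1,s):
    im=cv2.imread(src)[y0:y1,x0:x1]; cv2.imwrite(out,cv2.resize(im,None,fx=s,fy=s,interpolation=cv2.INTER_CUBIC))
E
python3 - <<'E'
from h import *
crop('pics/top0.png','pics/c1.png',120,210,220,280,7)
crop('pics/top0.png','pics/c2.png',280,170,360,255,7)
crop('pics/scene0.png','pics/c3.png',200,180,275,250,8)
print(ray('top',[[200,229],],.022), ray('top',[[187,259]],.036), ray('top',[[319,217]],.01))
E
```

```text
[[0.5520359  0.29761119 0.022     ]] [[0.46047638 0.33069394 0.036     ]] [[ 0.59510629 -0.0627791   0.01      ]]
```

View pics/c1.png

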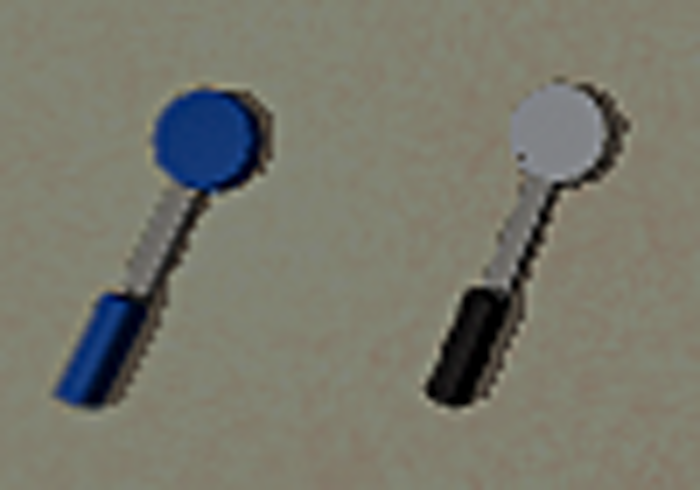

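View pics/c2.png

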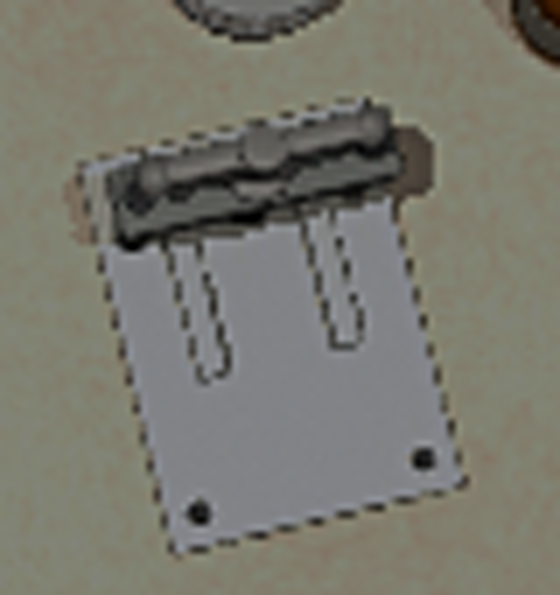

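View pics/c3.png

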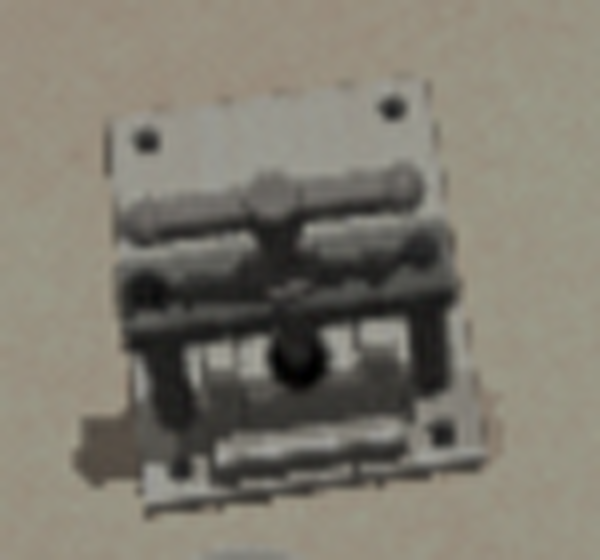

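```bash
python3 - <<'E'
from h import *
s=arm.read_state();print(R.from_rotvec(s['tool_rot']).as_matrix().round(3), s['qpos'].round(3),s['moment'],s['contact_force'])
t=lambda p,o,k:(np.array(p,float)+.5)/k-.5+np.array(o)
d=ray('top',t([557,134],(120,210),7),.022)[0]
im=cv2.imread('pics/top0.png');g=im.max(2)<35
m=np.zeros_like(g);m[245:272,176:198]=1
ys,xs=np.where(g&m);print(len(xs),xs.mean(),ys.mean())
b=ray('top',[xs.mean(),ys.mean()],.03)[0]
v=d-b;print('disc',d,'blk',b,np.hypot(*v[:2]),'yaw',np.degrees(np.arctan2(v[1],v[0])))
c=t([[170,552],[465,485],[105,245],[400,200]],(280,170),7)
P=ray('top',c,.01);print(P)
for a,b2 in((0,1),):
    e=P[0]-P[1];print('front len',np.hypot(*e[:2]),'yaw',np.degrees(np.arctan2(e[1],e[0]))-90)
for a in((0,2),(1,3)):
    e=P[a[1]]-P[a[0]];print('side yaw',np.degrees(np.arctan2(e[1],e[0])))
y=np.radians(np.degrees(np.arctan2(*(P[0]-P[1])[[1,0]]))-90)
seat=(P[0]+P[1])/2+.14*np.array([np.cos(y),np.sin(y),0]);print('seat',seat)
# bar by both
from numpy.linalg import lstsq
print('hub top view',ray('top',t([265,145],(280,170),7),.157),'hub scene',ray('scene',t([273,190],(200,180),8),.157))
print('rail ends',ray('top',t([[212,380],[346,348]],(280,170),7),.022))
for e in ([152,180],[374,125]): print('ball',ray('top',t(e,(280,170),7),.155))
for e in ([145,222],[403,185]): print('ball s',ray('scene',t(e,(200,180),8),.155))
E
```

```text
[[ 0.437 -0.9   -0.   ]
 [-0.9   -0.437  0.001]
 [-0.001 -0.    -1.   ]] [-1.186  0.3    1.521 -0.     1.321 -0.067] [-0.01837525 -0.03360994 -0.0100804 ] [ 0.52533728 -0.28915786  0.06636548]
115 186.7826086956522 258.5652173913044
disc [0.55286647 0.30024778 0.022     ] blk [0.46203751 0.33250263 0.03      ] 0.0963860699818632 yaw -19.55078084788571
[[ 0.49880167 -0.01719676  0.01      ]
 [ 0.5294869  -0.14452082  0.01      ]
 [ 0.63248799  0.01201202  0.01      ]
 [ 0.65412892 -0.11701761  0.01      ]]
front len 0.13096946362974304 yaw 13.549951577901524
side yaw 12.32472803811916
side yaw 12.443353091361423
seat [ 0.65024753 -0.04805777  0.01      ]
hub top view [[ 0.6505748  -0.04773387  0.157     ]] hub scene [[ 0.6460385  -0.04483855  0.157     ]]
rail ends [[ 0.57227356 -0.03435008  0.022     ]
 [ 0.58695077 -0.09212594  0.022     ]]
ball [[ 0.63620942 -0.00296066  0.155     ]]
ball [[ 0.65961112 -0.09129272  0.155     ]]
ball s [[ 0.66141621 -0.08707408  0.155     ]]
ball s [[ 0.63889784 -0.00088015  0.155     ]]
```

```bash
cat >> h.py <<'E'
def go(x,y,z,ang):
    s=arm.read_state();M=R.from_rotvec(s['tool_rot']).as_matrix()
    d=M.T@(np.array([x,y,z])-s['ee_pos'])*1000
    a=np.degrees(np.arctan2(M[1,0],M[0,0]));tw=-((ang-a+180)%360-180)
    print('t %.2f'%s['time'],'pos',s['ee_pos'].round(4),'ang %.2f'%a,'tilt',M[2,:2].round(4),'F',s['contact_force'].round(1),'Mo',s['moment'].round(3),'w',round(s['width'],3),'q6 %.2f'%s['qpos'][5])
    print('MOVE dx %.1f dy %.1f dz %.1f tw %.1f'%(*d,tw))
E
python3 - <<'E'
from h import *
go(.459,.333,.2,70.4)
T=arm.camera_params('wrist')['world_to_cam'];c=-T[:3,:3].T@T[:3,3]
s=arm.read_state();M=R.from_rotvec(s['tool_rot']).as_matrix();print('cam in tool',M.T@(c-s['ee_pos']))
E
```

```text
t 0.15 pos [ 0.24   -0.4947  0.205 ] ang -64.11 tilt [-0.0008 -0.    ] F [ 0.5 -0.3  0.1] Mo [-0.018 -0.034 -0.01 ] w 1.002 q6 -0.07
MOVE dx -649.0 dy -558.3 dz 5.6 tw -134.5
cam in tool [ 8.41599136e-05 -6.73038413e-02 -1.80061875e-01]
```

Request:
play_rows(increments=[{"fingers": 1,"dx": -130,"dy": -110,"dz": 0,"twist": -27},{"fingers": 1,"dx": -260,"dy": -220,"dz": 0,"twist": -54},{"fingers": 1,"dx": -390,"dy": -330,"dz": 0,"twist": -81},{"fingers": 1,"dx": -520,"dy": -440,"dz": 0,"twist": -108},{"fingers": 1,"dx": -600,"dy": -540,"dz": 0,"twist": -134}], newtons=40)

```text
time: 0.57
ee_pos: [0.293, -0.2914, 0.2051]
tool_rot: [-3.048, 0.759, 0.001]
contact_force: [1.4, -0.2, 0.4]
width: 1.002
```

```bash
python3 -c "
from h import *
go(.553,.3,.2,70.4)"
```

```text
t 0.57 pos [ 0.293  -0.2914  0.2051] ang -27.99 tilt [-0.0005 -0.0005] F [ 1.4 -0.2  0.4] Mo [-0.057 -0.04   0.003] w 1.002 q6 -0.38
MOVE dx -47.9 dy -644.3 dz 5.5 tw -98.4
```

Request:
play_rows(increments=[{"fingers": 1,"dx": -48,"dy": -644,"dz": 0,"twist": -98},{"fingers": 1,"dx": -48,"dy": -644,"dz": 0,"twist": -98},{"fingers": 1,"dx": -48,"dy": -644,"dz": 0,"twist": -98},{"fingers": 1,"dx": -48,"dy": -644,"dz": 0,"twist": -98},{"fingers": 1,"dx": -48,"dy": -644,"dz": 0,"twist": -98}])

```text
time: 0.98
ee_pos: [0.377, -0.1005, 0.2056]
tool_rot: [-3.134, -0.215, -0.001]
contact_force: [0.3, -0.9, 0.3]
width: 0.997
```

```bash
python3 -c "
from h import *
go(.553,.3,.2,70.4)"
```

```text
t 0.98 pos [ 0.377  -0.1005  0.2056] ang 7.85 tilt [ 0.0005 -0.0003] F [ 0.3 -0.9  0.3] Mo [-0.047 -0.106 -0.044] w 0.997 q6 -0.49
MOVE dx 229.1 dy -372.7 dz 5.8 tw -62.6
```

Request:
play_rows(increments=[{"fingers": 1,"dx": 229,"dy": -373,"dz": 0,"twist": -63},{"fingers": 1,"dx": 229,"dy": -373,"dz": 0,"twist": -63},{"fingers": 1,"dx": 229,"dy": -373,"dz": 0,"twist": -63},{"fingers": 1,"dx": 229,"dy": -373,"dz": 0,"twist": -63},{"fingers": 1,"dx": 229,"dy": -373,"dz": 0,"twist": -63}])

```text
time: 1.4
ee_pos: [0.4605, 0.0906, 0.2056]
tool_rot: [-2.916, -1.169, -0.001]
contact_force: [0.9, -0.3, 0.3]
width: 1.0
```

```bash
python3 -c "
from h import *
go(.553,.3,.2,70.4)"
```

```text
t 1.40 pos [0.4605 0.0906 0.2056] ang 43.69 tilt [ 0.0005 -0.    ] F [ 0.9 -0.3  0.3] Mo [ 0.016 -0.116 -0.003] w 1.0 q6 -0.65
MOVE dx 211.5 dy -87.5 dz 5.7 tw -26.7
```

Request:
play_rows(increments=[{"fingers": 1,"dx": 211,"dy": -87,"dz": 0,"twist": -27},{"fingers": 1,"dx": 211,"dy": -87,"dz": 0,"twist": -27},{"fingers": 1,"dx": 211,"dy": -87,"dz": 0,"twist": -27},{"fingers": 1,"dx": 211,"dy": -87,"dz": 0,"twist": -27},{"fingers": 1,"dx": 211,"dy": -87,"dz": 0,"twist": -27}])

```text
time: 1.82
ee_pos: [0.5443, 0.2812, 0.2054]
tool_rot: [-2.556, -1.826, -0.0]
contact_force: [1.3, -0.3, 0.9]
width: 1.002
```

Request:
play_rows(increments=[{"fingers": 1,"dx": 9,"dy": -13,"dz": 0,"twist": 0},{"fingers": 1,"dx": 10,"dy": -14,"dz": 0,"twist": 0}])

```text
time: 1.98
ee_pos: [0.5333, 0.298, 0.2037]
tool_rot: [-2.552, -1.83, 0.003]
contact_force: [0.5, 0.8, 0.8]
width: 0.999
```

```bash
python3 -c "
from h import *
go(.459,.3335,.06,70.4)
cv2.imwrite('pics/w1.png',arm.grab_frame('wrist')[:,:,::-1])"
```

```text
t 1.98 pos [0.5333 0.298  0.2037] ang 71.30 tilt [-0.0012 -0.002 ] F [0.5 0.8 0.8] Mo [ 0.068 -0.101  0.003] w 0.999 q6 -0.80
MOVE dx 9.9 dy -81.4 dz 143.8 tw 0.9
```

View pics/w1.png

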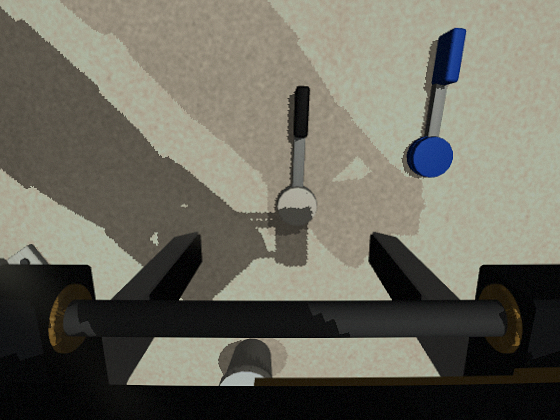

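The wrist view shows the white holder with its black block at about (302,112) and disc at (296,206). The blue one is at (430,157), to the right.

```bash
python3 - <<'E'
from h import *
crop('pics/w1.png','pics/c4.png',260,70,340,240,3.5)
im=cv2.imread('pics/w1.png');g=(im.max(2)<45).astype('uint8');m=np.zeros_like(g);m[80:142,288:315]=1
ys,xs=np.where(g&m);print(len(xs),xs.min(),xs.max(),ys.min(),ys.max())
for y in range(84,142,4):
    r=xs[ys==y]; print(y,r.min() if len(r) else None,r.max() if len(r) else None)
E
```

```text
748 293 309 86 139
84 None None
88 297 308
92 294 308
96 294 308
100 294 308
104 294 308
108 294 308
112 294 307
116 294 307
120 293 307
124 293 307
128 293 307
132 293 306
136 294 306
140 None None
```

View pics/c4.png

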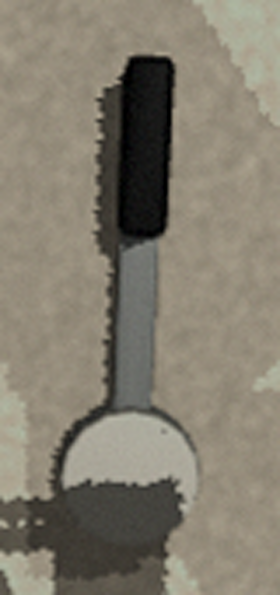

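```bash
python3 - <<'E'
from h import *
t=lambda p,o,k:(np.array(p,float)+.5)/k-.5+np.array(o)
o=(260,70)
A=ray('wrist',t([[150.5,57],[171.5,62],[165,228]],o,3.5),.036)
D=ray('wrist',t([[62,470],[200,470],[131,410]],o,3.5),.022)
print(A,D,sep='\n')
far=A[0];disc_x=(D[0]+D[1])/2
print('disc dia',np.hypot(*(D[0]-D[1])[:2]))
e=A[2]-A[1];print('edge yaw',np.degrees(np.arctan2(e[1],e[0])),np.hypot(*e[:2]))
d=disc_x-far;print('far->disc',np.hypot(*d[:2]),np.degrees(np.arctan2(d[1],d[0])))
u=d[:2]/np.hypot(*d[:2]);print('grip',far[:2]+.025*u,'disc',far[:2]+.125*u, 'from discfront', D[2][:2]+.022*u)
E
```

```text
[[0.4403622  0.34691962 0.036     ]
 [0.44350738 0.352069   0.036     ]
 [0.48630621 0.33632025 0.036     ]]
[[0.54720887 0.28371463 0.022     ]
 [0.56104306 0.32463457 0.022     ]
 [0.53604855 0.31012609 0.022     ]]
disc dia 0.04319520874014812
edge yaw -20.202188357696087 0.045604412703321946
far->disc 0.12152913886290312 -20.592955765431412
grip [0.46376477 0.33812646] disc [0.55737505 0.3029538 ] from discfront [0.55664281 0.30238811]
```

Request:
play_rows(increments=[{"fingers": 0.6,"dx": 6,"dy": -85,"dz": 60,"twist": 1.7},{"fingers": 0.6,"dx": 12,"dy": -80,"dz": 100,"twist": 1.7},{"fingers": 0.6,"dx": 12,"dy": -80,"dz": 140,"twist": 1.7},{"fingers": 0.6,"dx": 12,"dy": -80,"dz": 140,"twist": 1.7},{"fingers": 0.6,"dx": 12,"dy": -80,"dz": 140,"twist": 1.7}])

```text
time: 2.45
ee_pos: [0.4574, 0.3313, 0.0586]
tool_rot: [-2.58, -1.791, 0.018]
contact_force: [-0.2, -0.4, -1.1]
width: 0.684
```

```bash
python3 -c "
from h import *
go(.461,.336,.006,69.6)
cv2.imwrite('pics/w2.png',arm.grab_frame('wrist')[:,:,::-1])"
```

```text
t 2.45 pos [0.4574 0.3313 0.0586] ang 69.54 tilt [-0.0088 -0.0072] F [-0.2 -0.4 -1.1] Mo [ 0.038 -0.149  0.013] w 0.684 q6 -0.65
MOVE dx 6.1 dy 2.1 dz 52.5 tw -0.1
```

View pics/w2.png

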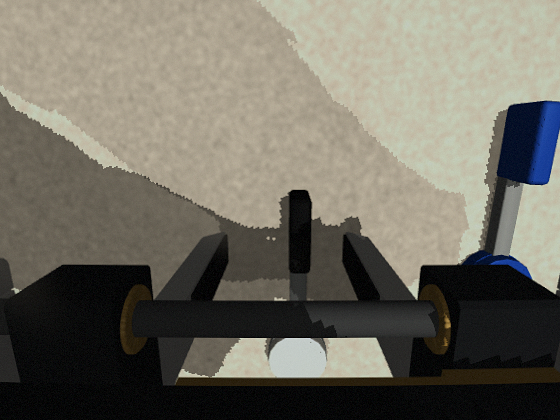

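Request:
play_rows(increments=[{"fingers": 0.5,"dx": 6,"dy": 2,"dz": 25,"twist": 0},{"fingers": 0.5,"dx": 6,"dy": 2,"dz": 45,"twist": 0},{"fingers": 0.5,"dx": 6,"dy": 2,"dz": 52,"twist": 0},{"fingers": 0.5,"dx": 6,"dy": 2,"dz": 52,"twist": 0}])

```text
time: 2.83
ee_pos: [0.4643, 0.3358, 0.0108]
tool_rot: [-2.581, -1.79, 0.012]
contact_force: [-0.7, -0.2, 0.0]
width: 0.502
```

```bash
python3 -c "
from h import *
go(.461,.336,.006,69.6)
cv2.imwrite('pics/w3.png',arm.grab_frame('wrist')[:,:,::-1])"
```

```text
t 2.83 pos [0.4643 0.3358 0.0108] ang 69.47 tilt [-0.0059 -0.0047] F [-0.7 -0.2  0. ] Mo [ 0.006 -0.126  0.01 ] w 0.502 q6 -0.65
MOVE dx -1.0 dy -3.1 dz 4.8 tw -0.1
```

View pics/w3.png

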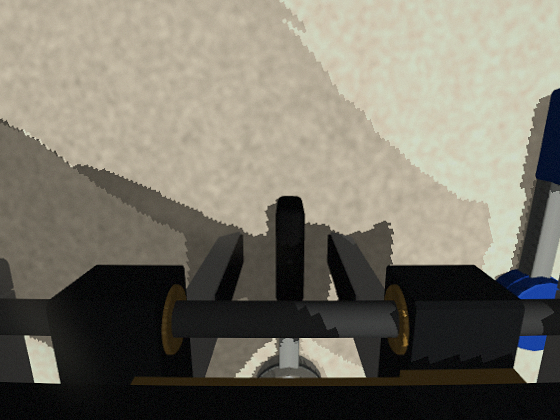

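The black block, at (290,235), sits between the fingers, so I'll settle and close.

Request:
play_rows(increments=[{"fingers": 0.5,"dx": 0,"dy": -2,"dz": 4,"twist": 0},{"fingers": 0.0,"dx": 0,"dy": -2,"dz": 4,"twist": 0},{"fingers": 0.0,"dx": 0,"dy": -2,"dz": 4,"twist": 0},{"fingers": 0.0,"dx": 0,"dy": -2,"dz": 4,"twist": 0},{"fingers": 0.0,"dx": 0,"dy": -2,"dz": 4,"twist": 0}], newtons=40)

```text
time: 3.3
ee_pos: [0.4628, 0.3371, 0.0083]
tool_rot: [-2.581, -1.79, 0.009]
contact_force: [-0.2, 0.6, 1.0]
width: 0.249
```

Request:
play_rows(increments=[{"fingers": 0,"dx": 0,"dy": 0,"dz": 0,"twist": 0},{"fingers": 0,"dx": 0,"dy": 0,"dz": 0,"twist": 0},{"fingers": 0,"dx": 0,"dy": 0,"dz": 0,"twist": 0}])

```text
time: 3.55
ee_pos: [0.463, 0.3372, 0.0086]
tool_rot: [-2.581, -1.79, 0.008]
contact_force: [-0.6, 0.2, 2.9]
width: 0.148
```

```bash
python3 -c "
from h import *
go(.461,.336,.1,69.6)"
```

```text
t 3.55 pos [0.463  0.3372 0.0086] ang 69.49 tilt [-0.0038 -0.0032] F [-0.6  0.2  2.9] Mo [ 0.101 -0.095 -0.02 ] w 0.148 q6 -0.65
MOVE dx -2.2 dy -1.7 dz -91.4 tw -0.1
```

Request:
play_rows(increments=[{"fingers": 0,"dx": 0,"dy": 0,"dz": -20,"twist": 0},{"fingers": 0,"dx": 0,"dy": 0,"dz": -50,"twist": 0},{"fingers": 0,"dx": 0,"dy": 0,"dz": -80,"twist": 0},{"fingers": 0,"dx": 0,"dy": 0,"dz": -80,"twist": 0}], newtons=50)

```text
time: 3.88
ee_pos: [0.4652, 0.3387, 0.094]
tool_rot: [-2.581, -1.79, -0.004]
contact_force: [1.2, 0.2, -1.1]
width: 0.145
```

```bash
python3 - <<'E'
from h import *
im=cv2.imread('pics/top0.png');hsv=cv2.cvtColor(im,cv2.COLOR_BGR2HSV)
print(im[230,320],im[230,280],im[215,310],hsv[230,320],hsv[230,280])
m=((hsv[:,:,1]<25)&(hsv[:,:,2]>100)).astype('uint8')
m[:170]=0;m[260:]=0;m[:,:280]=0;m[:,360:]=0
# side edges per row at rows 207..236, subpixel not attempted
L=[];Rr=[]
for y in range(206,238):
    x=np.where(m[y])[0]
    if len(x): L.append((x.min()-.5,y));Rr.append((x.max()+.5,y))
B=[(x,np.where(m[:,x])[0].max()+.5) for x in range(308,342)]
def fit(p):
    w=ray('top',p,.01)[:,:2].astype('float32')
    vx,vy,x,y=cv2.fitLine(w,cv2.DIST_HUBER,0,.001,.001).ravel();return np.array([vx,vy]),np.array([x,y])
for n,p in(('L',L),('R',Rr),('B',B)):
    v,c=fit(p)
    print(n,np.degrees(np.arctan2(v[1],v[0])),c)
cv2.imwrite('pics/m.png',cv2.resize(m[180:255,285:355]*255,None,fx=8,fy=8,interpolation=0))
go(.445,-.095,.1,103.3)
T=arm.camera_params('top')['world_to_cam'];print(-T[:3,:3].T@T[:3,3])
E
```

```text
[135 132 129] [119 131 129] [97 98 99] [105  11 135] [ 35  23 131]
L -3.9439278 [0.5916985 0.0130939]
R 14.302177 [ 0.58324206 -0.1305959 ]
B -75.87271 [ 0.51392865 -0.07950247]
t 3.88 pos [0.4652 0.3387 0.094 ] ang 69.49 tilt [0.0021 0.0012] F [ 1.2  0.2 -1.1] Mo [ 0.139 -0.14   0.002] w 0.145 q6 -0.65
MOVE dx -413.3 dy 133.0 dz -6.7 tw -33.8
[0.38886329 0.04952778 1.56605696]
```

View pics/m.png

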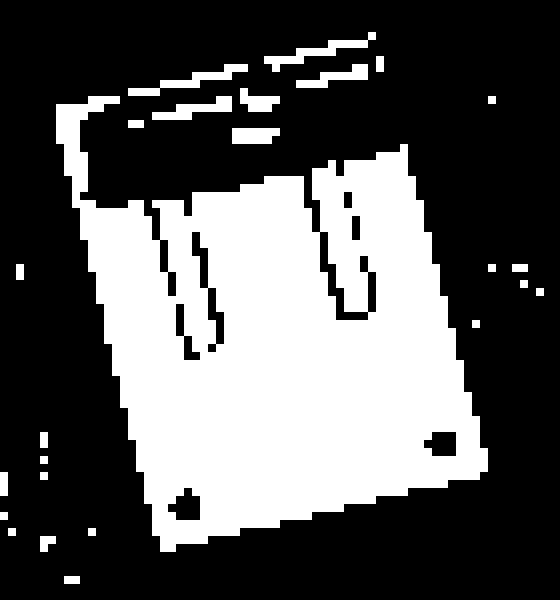

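Request:
play_rows(increments=[{"fingers": 0,"dx": -40,"dy": 13,"dz": 0,"twist": -3.5},{"fingers": 0,"dx": -80,"dy": 26,"dz": 0,"twist": -7},{"fingers": 0,"dx": -120,"dy": 39,"dz": 0,"twist": -10},{"fingers": 0,"dx": -160,"dy": 52,"dz": 0,"twist": -14},{"fingers": 0,"dx": -200,"dy": 65,"dz": 0,"twist": -17}])

```text
time: 4.3
ee_pos: [0.4551, 0.1284, 0.093]
tool_rot: [-2.284, -2.157, -0.003]
contact_force: [1.2, -0.5, -2.0]
width: 0.147
```

```bash
python3 -c "
from h import *
go(.4464,-.0985,.1,104.2)"
```

```text
t 4.30 pos [0.4551 0.1284 0.093 ] ang 86.73 tilt [0.0014 0.001 ] F [ 1.2 -0.5 -2. ] Mo [ 0.067 -0.09   0.015] w 0.147 q6 -1.32
MOVE dx -227.0 dy 4.2 dz -7.3 tw -17.5
```

Request:
play_rows(increments=[{"fingers": 0,"dx": -40,"dy": 1,"dz": 0,"twist": -3},{"fingers": 0,"dx": -80,"dy": 1,"dz": 0,"twist": -6},{"fingers": 0,"dx": -120,"dy": 2,"dz": 0,"twist": -9},{"fingers": 0,"dx": -160,"dy": 3,"dz": 0,"twist": -12},{"fingers": 0,"dx": -200,"dy": 4,"dz": 0,"twist": -16}])

```text
time: 4.72
ee_pos: [0.4469, -0.0733, 0.0923]
tool_rot: [-1.958, -2.456, -0.002]
contact_force: [1.3, 0.4, -1.5]
width: 0.145
```

```bash
python3 -c "
from h import *
go(.4464,-.0985,.04,104.2)"
```

```text
t 4.72 pos [ 0.4469 -0.0733  0.0923] ang 102.87 tilt [0.0013 0.0007] F [ 1.3  0.4 -1.5] Mo [ 0.166 -0.132 -0.044] w 0.145 q6 -2.04
MOVE dx -24.5 dy -6.1 dz 52.2 tw -1.3
```

Request:
play_rows(increments=[{"fingers": 0,"dx": -24,"dy": -6,"dz": 20,"twist": -1.3},{"fingers": 0,"dx": -24,"dy": -6,"dz": 50,"twist": -1.3},{"fingers": 0,"dx": -24,"dy": -6,"dz": 62,"twist": -1.3},{"fingers": 0,"dx": -24,"dy": -6,"dz": 62,"twist": -1.3},{"fingers": 0,"dx": -24,"dy": -6,"dz": 62,"twist": -1.3}])

```text
time: 5.13
ee_pos: [0.446, -0.0979, 0.0298]
tool_rot: [-1.929, -2.477, -0.001]
contact_force: [-0.4, 0.1, -2.2]
width: 0.146
```

```bash
python3 -c "
from h import *
go(.4464,-.0985,.03,104.2)
cv2.imwrite('pics/t1.png',arm.grab_frame('top')[:,:,::-1])
crop('pics/t1.png','pics/c5.png',270,170,370,280,5.4)"
```

```text
t 5.13 pos [ 0.446  -0.0979  0.0298] ang 104.16 tilt [ 0.0021 -0.0008] F [-0.4  0.1 -2.2] Mo [ 0.05  -0.077 -0.016] w 0.146 q6 -2.12
MOVE dx -0.7 dy 0.3 dz -0.2 tw -0.0
```

View pics/c5.png

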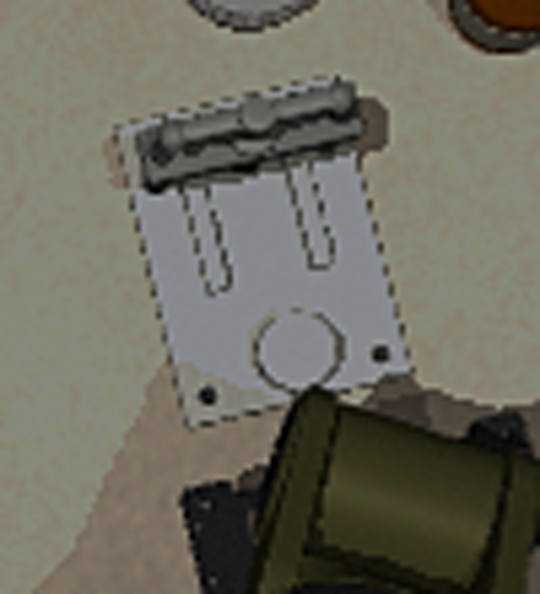

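The top view shows the disc at crop (297,350) and the rail ends at (219,292) and (321,266). I'll compute the lateral offset.

```bash
python3 - <<'E'
from h import *
t=lambda p,k=5.4,o=(270,170):(np.array(p,float)+.5)/k-.5+np.array(o)
yaw=np.radians(14.2);u=np.array([np.cos(yaw),np.sin(yaw)]);n=np.array([-u[1],u[0]]);S=np.array([.65,-.047])
def loc(p,z): 
    w=ray('top',t(p),z)[:,:2]-S; return np.c_[w@u,w@n].round(4)*1000
print('disc c',loc([[297,350],[252,350],[343,350],[297,308]],.0425))
print('rail in/out ends z.022',loc([[206,290],[232,284],[309,268],[335,258]],.022))
print('rail upper',loc([[184,196],[207,190],[291,170],[312,165]],.022))
print('plate front corners',loc([[193,427],[412,372]],.01))
print('hub',loc([[258,112]],.157))
E
python3 - <<'E'
import sys;sys.path.insert(0,'.')
from h import *
crop('pics/t1.png','pics/c6.png',290,195,345,250,10)
E
```

```text
disc c [[-115.1   -1.9]
 [-109.3   22.1]
 [-120.9  -26.5]
 [ -92.6   -7.6]]
rail in/out ends z.022 [[-69.1  37.1]
 [-69.2  22.2]
 [-70.5 -21.9]
 [-68.4 -37.5]]
rail upper [[-14.6  36.3]
 [-14.3  22.9]
 [-14.2 -25.8]
 [-14.2 -38. ]]
plate front corners [[-141.    61.8]
 [-139.6  -64.9]]
hub [[ 0.3 -0.7]]
```

View pics/c6.png

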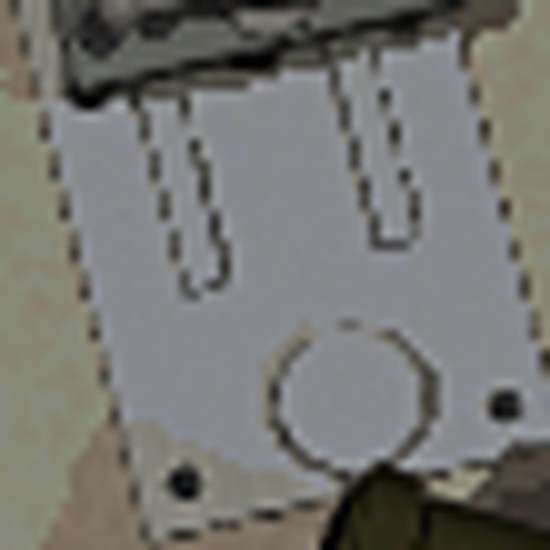

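```bash
python3 - <<'E'
from h import *
yaw=np.radians(14.2);u=np.array([np.cos(yaw),np.sin(yaw)]);n=np.array([-u[1],u[0]]);S=np.array([.65,-.047])
def loc(p,z): 
    w=ray('top',p,z)[:,:2]-S; return np.c_[w@u,w@n]*1000
g=cv2.imread('pics/t1.png').min(2).astype(float)
bg=cv2.medianBlur(g.astype('uint8'),7)
d=np.clip(bg-g-6,0,None)
ys,xs=np.mgrid[:420,:560]
m=(d>0)&(np.hypot(xs-325,ys-234.6)>6)&(np.hypot(xs-325,ys-234.6)<11)&(ys<240.5)
p=np.c_[xs[m],ys[m]].astype('float32');print(len(p))
L=loc(p,.0425);
A=np.c_[2*L,np.ones(len(L))];s=np.linalg.lstsq(A,(L**2).sum(1),rcond=None)[0];print('circle',s[:2],np.sqrt(s[2]+s[0]**2+s[1]**2))
q=np.c_[xs[d>0],ys[d>0]];w=d[d>0];L=loc(q,.022)
k=(L[:,0]>-66)&(L[:,0]<-22)
for lo,hi in((30,44),(17,29),(-31,-17),(-46,-31)):
    kk=k&(L[:,1]>lo)&(L[:,1]<hi)
    if kk.sum()>3:
        c=np.polyfit(L[kk,0],L[kk,1],1,w=np.sqrt(w[kk]));print(lo,kk.sum(),'lat %.1f'%np.average(L[kk,1],weights=w[kk]),'slope deg %.1f'%np.degrees(c[0]))
q=q;L=loc(q,.01);k=(L[:,0]>-130)&(L[:,0]<-30)
for lo,hi in((56,72),(-72,-56)):
    kk=k&(L[:,1]>lo)&(L[:,1]<hi)
    c=np.polyfit(L[kk,0],L[kk,1],1);print('plate',kk.sum(),np.average(L[kk,1],weights=w[kk]).round(1),np.degrees(c[0]).round(1),L[kk,0].mean())
E
```

```text
63
circle [-115.01469421   -1.28707575] 23.367271413759322
30 13 lat 36.3 slope deg 0.3
17 15 lat 22.9 slope deg 0.3
-31 20 lat -23.5 slope deg 0.6
-46 12 lat -36.8 slope deg 0.6
plate 37 65.4 -0.2 -79.43777166421836
plate 24 -65.2 -0.8 -82.28440887652373
```

Request:
play_rows(increments=[{"fingers": 0,"dx": 1,"dy": 0,"dz": 5,"twist": 0},{"fingers": 0,"dx": 1,"dy": 5,"dz": 10,"twist": 0},{"fingers": 0,"dx": 1,"dy": 15,"dz": 10.5,"twist": 0},{"fingers": 0,"dx": 1,"dy": 25,"dz": 10.5,"twist": 0},{"fingers": 0,"dx": 1,"dy": 32,"dz": 10.5,"twist": 0}])

```text
time: 5.6
ee_pos: [0.479, -0.0886, 0.0205]
tool_rot: [1.929, 2.479, 0.003]
contact_force: [0.4, -0.1, -2.5]
width: 0.147
```

```bash
python3 -c "
from h import *
go(.65-.1*.9694,-.047-.1*.2453,.0190,104.2)
cv2.imwrite('pics/t2.png',arm.grab_frame('top')[:,:,::-1])
crop('pics/t2.png','pics/c7.png',290,180,350,250,8)"
```

```text
t 5.60 pos [ 0.479  -0.0886  0.0205] ang 104.21 tilt [0.0007 0.0017] F [ 0.4 -0.1 -2.5] Mo [ 0.05  -0.121  0.035] w 0.147 q6 -2.08
MOVE dx -1.6 dy 76.0 dz 1.6 tw 0.0
```

View pics/c7.png

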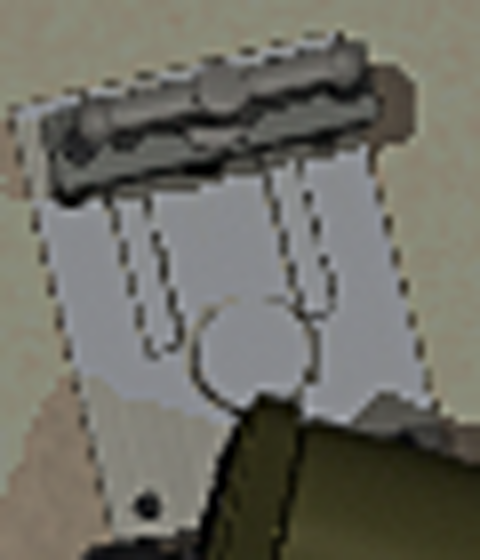

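```bash
cat > disc.py <<'E'
from h import *
import sys
def run(fn,c0,z,ymax):
    yaw=np.radians(14.4);u=np.array([np.cos(yaw),np.sin(yaw)]);n=np.array([-u[1],u[0]]);S=np.array([.65,-.047])
    def loc(p,z): 
        w=ray('top',p,z)[:,:2]-S; return np.c_[w@u,w@n]*1000
    g=cv2.imread(fn).min(2).astype(float);bg=cv2.medianBlur(g.astype('uint8'),7);d=np.clip(bg-g-6,0,None)
    ys,xs=np.mgrid[:420,:560];r=np.hypot(xs-c0[0],ys-c0[1])
    m=(d>0)&(r>6.3)&(r<9.3)&(ys<ymax)
    L=loc(np.c_[xs[m],ys[m]],z);w=np.sqrt(d[m])
    A=np.c_[2*L,np.ones(len(L))]*w[:,None];s=np.linalg.lstsq(A,(L**2).sum(1)*w,rcond=None)[0]
    print('disc',s[:2].round(1),'r',np.sqrt(s[2]+s[0]**2+s[1]**2).round(1),len(L))
    # left/right extreme about lateral
    print('lat range',L[:,1].min().round(1),L[:,1].max().round(1),'ahead max',L[:,0].max().round(1))
E
python3 - <<'E'
from disc import *
run('pics/t1.png',(325,234.6),.0425,240)
run('pics/t2.png',(321.7,224),.033,229)
crop('pics/t2.png','pics/c8.png',305,205,340,235,16)
E
```

```text
disc [-115.4   -1.6] r 23.1 56
lat range -27.6 24.4 ahead max -90.5
disc [-80.3  -1.3] r 23.2 50
lat range -26.9 24.9 ahead max -58.9
```

View pics/c8.png

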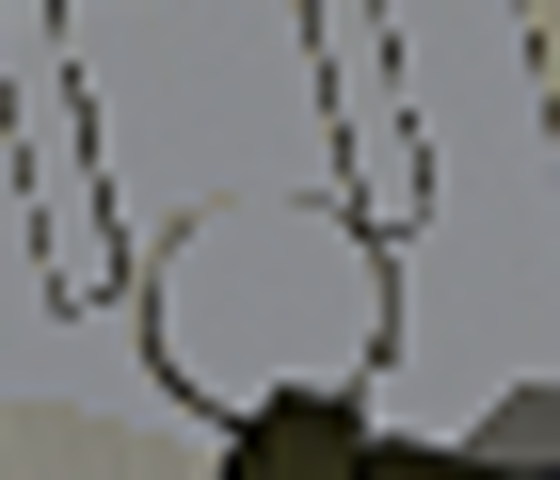

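Request:
play_rows(increments=[{"fingers": 0,"dx": 1,"dy": 5,"dz": 1.2,"twist": 0},{"fingers": 0,"dx": 1,"dy": 12,"dz": 1.2,"twist": 0},{"fingers": 0,"dx": 1,"dy": 20,"dz": 1.2,"twist": 0},{"fingers": 0,"dx": 1,"dy": 28,"dz": 1.2,"twist": 0}])

```text
time: 5.98
ee_pos: [0.5074, -0.0805, 0.0195]
tool_rot: [1.929, 2.479, 0.003]
contact_force: [0.3, 0.3, -2.5]
width: 0.146
```

```bash
python3 -c "
from h import *
go(.65-.1*.9694,-.047-.1*.2453,.0190,104.2)
cv2.imwrite('pics/t3.png',arm.grab_frame('top')[:,:,::-1])
crop('pics/t3.png','pics/c9.png',300,190,345,235,12)"
```

```text
t 5.98 pos [ 0.5074 -0.0805  0.0195] ang 104.23 tilt [0.0005 0.0023] F [ 0.3  0.3 -2.5] Mo [ 0.073 -0.074 -0.022] w 0.146 q6 -2.05
MOVE dx -2.5 dy 46.4 dz 0.6 tw 0.0
```

View pics/c9.png

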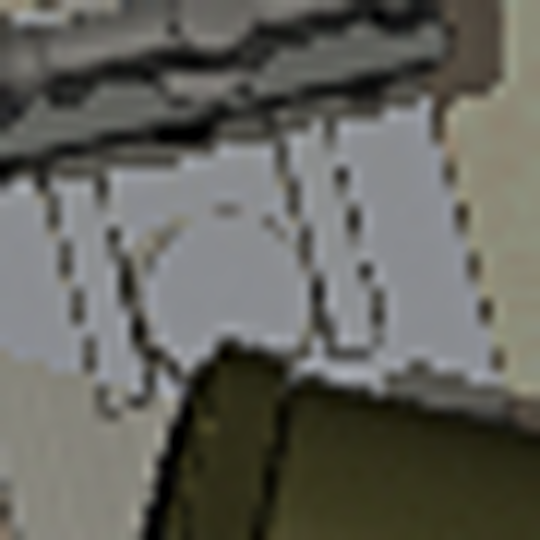

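Request:
play_rows(increments=[{"fingers": 0,"dx": 0,"dy": 8,"dz": 0.6,"twist": 0},{"fingers": 0,"dx": 0,"dy": 16,"dz": 0.6,"twist": 0},{"fingers": 0,"dx": 0,"dy": 24,"dz": 0.6,"twist": 0},{"fingers": 0,"dx": 0,"dy": 32,"dz": 0.6,"twist": 0},{"fingers": 0,"dx": 0,"dy": 38,"dz": 0.6,"twist": 0}])

```text
time: 6.45
ee_pos: [0.5463, -0.0708, 0.0192]
tool_rot: [1.928, 2.478, 0.004]
contact_force: [0.9, -0.6, -2.3]
width: 0.146
```

```bash
python3 -c "
from h import *
go(.65-.1*.9694,-.047-.1*.2453,.0190,104.2)"
```

```text
t 6.45 pos [ 0.5463 -0.0708  0.0192] ang 104.24 tilt [0.     0.0036] F [ 0.9 -0.6 -2.3] Mo [ 0.051 -0.062 -0.024] w 0.146 q6 -2.02
MOVE dx -2.4 dy 6.3 dz 0.2 tw 0.0
```

Disc is about 6–12 mm from home. I'll advance in small steps and watch the force.

Request:
play_rows(increments=[{"fingers": 0,"dx": 0,"dy": 2,"dz": 0.2,"twist": 0},{"fingers": 0,"dx": 0,"dy": 3.5,"dz": 0.2,"twist": 0},{"fingers": 0,"dx": 0,"dy": 5,"dz": 0.2,"twist": 0},{"fingers": 0,"dx": 0,"dy": 5,"dz": 0.2,"twist": 0}])

```text
time: 6.78
ee_pos: [0.5512, -0.0695, 0.019]
tool_rot: [1.928, 2.478, 0.004]
contact_force: [0.0, -0.2, -2.6]
width: 0.145
```

Request:
play_rows(increments=[{"fingers": 0,"dx": 0,"dy": 1.5,"dz": 0,"twist": 0},{"fingers": 0,"dx": 0,"dy": 3,"dz": 0,"twist": 0}])

```text
time: 6.95
ee_pos: [0.554, -0.0688, 0.0191]
tool_rot: [1.928, 2.478, 0.004]
contact_force: [0.3, -0.8, -2.5]
width: 0.146
```

Request:
play_rows(increments=[{"fingers": 0,"dx": 0,"dy": 1.5,"dz": 0,"twist": 0},{"fingers": 0,"dx": 0,"dy": 3,"dz": 0,"twist": 0}])

```text
time: 7.12
ee_pos: [0.5564, -0.0682, 0.0189]
tool_rot: [1.929, 2.479, 0.003]
contact_force: [-12.3, -3.5, 1.9]
width: 0.149
```

Request:
play_rows(increments=[{"fingers": 0,"dx": 0,"dy": 0.5,"dz": 0.5,"twist": 0},{"fingers": 0,"dx": 0,"dy": 0.5,"dz": 0.5,"twist": 0}])

```text
time: 7.28
ee_pos: [0.5563, -0.0682, 0.0186]
tool_rot: [-1.929, -2.479, -0.001]
contact_force: [-7.4, -0.6, 3.4]
width: 0.149
```

```bash
python3 -c "
from h import *
go(.65-.1*.9694,-.047-.1*.2453,.0190,104.2)
cv2.imwrite('pics/s4.png',arm.grab_frame('scene')[:,:,::-1])
crop('pics/s4.png','pics/c10.png',195,160,275,250,6)"
```

```text
t 7.28 pos [ 0.5563 -0.0682  0.0186] ang 104.23 tilt [0.0008 0.0001] F [-7.4 -0.6  3.4] Mo [-0.046  1.089 -0.017] w 0.149 q6 -2.01
MOVE dx -2.4 dy -4.0 dz -0.4 tw 0.0
```

View pics/c10.png

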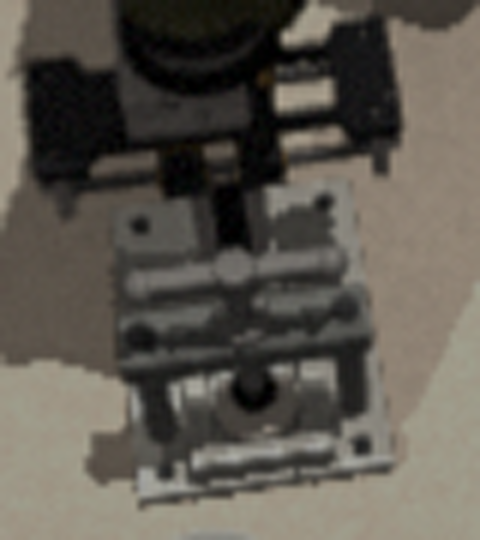

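Request:
play_rows(increments=[{"fingers": 0.4,"dx": 0,"dy": -0.3,"dz": 0,"twist": 0},{"fingers": 0.4,"dx": 0,"dy": -0.3,"dz": 0,"twist": 0},{"fingers": 0.4,"dx": 0,"dy": -0.3,"dz": 0,"twist": 0},{"fingers": 0.4,"dx": 0,"dy": -0.3,"dz": 0,"twist": 0},{"fingers": 0.4,"dx": 0,"dy": -0.3,"dz": 0,"twist": 0}])

```text
time: 7.75
ee_pos: [0.5562, -0.0682, 0.0187]
tool_rot: [-1.929, -2.479, -0.001]
contact_force: [-0.5, -1.1, -0.0]
width: 0.396
```

Request:
play_rows(increments=[{"fingers": 0.4,"dx": 0,"dy": 0,"dz": -30,"twist": 0},{"fingers": 0.4,"dx": 0,"dy": 0,"dz": -70,"twist": 0},{"fingers": 0.4,"dx": 0,"dy": 0,"dz": -110,"twist": 0},{"fingers": 0.4,"dx": 0,"dy": 0,"dz": -150,"twist": 0},{"fingers": 0.4,"dx": 0,"dy": 0,"dz": -190,"twist": 0}])

```text
time: 8.17
ee_pos: [0.5558, -0.0683, 0.2108]
tool_rot: [-1.929, -2.479, -0.001]
contact_force: [0.9, -0.5, -0.9]
width: 0.397
```

```bash
python3 -c "
from h import *
go(.65,-.047,.21,14.7)
for n in ('scene','top','wrist'): cv2.imwrite('pics/%s5.png'%n,arm.grab_frame(n)[:,:,::-1])
crop('pics/scene5.png','pics/c11.png',195,160,275,250,6)"
```

```text
t 8.17 pos [ 0.5558 -0.0683  0.2108] ang 104.23 tilt [0.0006 0.0007] F [ 0.9 -0.5 -0.9] Mo [ 0.072 -0.106 -0.039] w 0.397 q6 -2.01
MOVE dx -2.6 dy 96.5 dz 0.9 tw 89.5
```

View pics/c11.png

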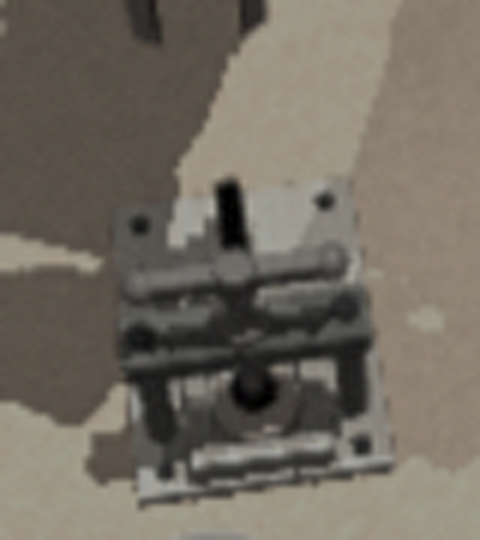

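View pics/wrist5.png

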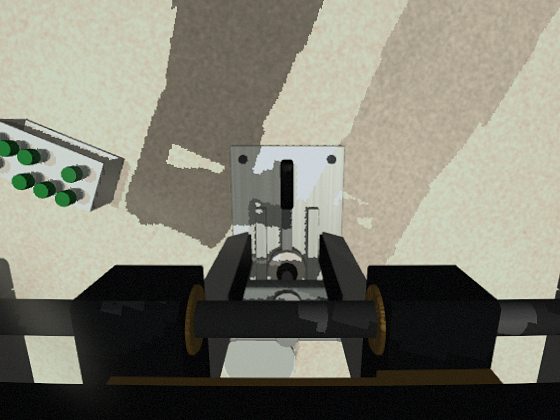

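```bash
python3 - <<'E'
from h import *
crop('pics/wrist5.png','pics/c12.png',225,140,350,300,4)
E
```

```text
(no output)
```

View pics/c12.png

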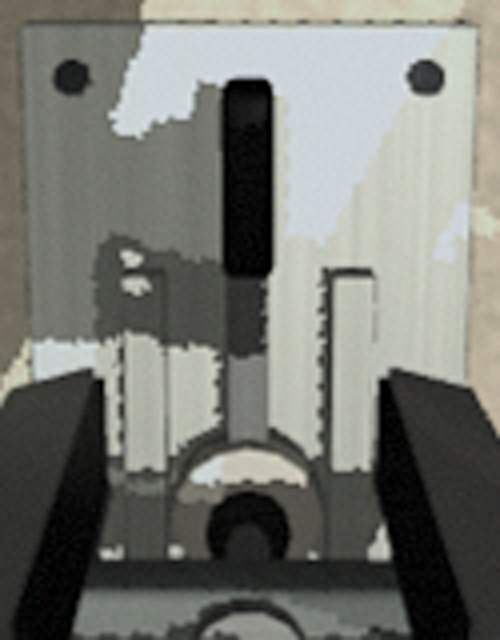

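```bash
python3 - <<'E'
from h import *
t=lambda p,k=4,o=(225,140):(np.array(p,float)+.5)/k-.5+np.array(o)
# plate front corners z=.01, rail fronts .022, block rear top .046
P=ray('wrist',t([[22,24],[475,22]]),.01);F=P.mean(0)
e=P[1]-P[0];print('front',P[:,:2].round(4),np.hypot(*e[:2]),np.degrees(np.arctan2(e[1],e[0])))
u=np.array([e[1],-e[0]])/np.hypot(*e[:2]);u=u if u[0]>0 else -u
n=np.array([-u[1],u[0]]);print('yaw',np.degrees(np.arctan2(u[1],u[0])))
S=F[:2]+.14*u;print('seat wristcam',S)
f=lambda p,z:[( (ray('wrist',t(p),z)[0,:2]-S)@u*1000).round(1),((ray('wrist',t(p),z)[0,:2]-S)@n*1000).round(1)]
print('block rear top',f([247,80],.046),'rail front',f([145,270],.022),f([352,270],.022),'disc top rear edge',f([248,446],.032),'L',f([175,510],.032),'R',f([322,510],.032),'neck L/R@', f([228,400],.018),f([268,400],.018))
E
```

```text
front [[ 0.5303 -0.1381]
 [ 0.4987 -0.0164]] 0.125733379854651 104.5665886436874
yaw 14.566588643687403
seat wristcam [ 0.64996573 -0.04208084]
block rear top [np.float64(-127.8), np.float64(-0.5)] rail front [np.float64(-72.5), np.float64(-29.3)] [np.float64(-72.2), np.float64(28.7)] disc top rear edge [np.float64(-23.8), np.float64(-0.6)] L [np.float64(-4.5), np.float64(-21.5)] R [np.float64(-4.3), np.float64(20.4)] neck L/R@ [np.float64(-32.6), np.float64(-6.3)] [np.float64(-32.6), np.float64(5.3)]
```

Request:
play_rows(increments=[{"fingers": 0.5,"dx": -1,"dy": 20,"dz": -10,"twist": 7},{"fingers": 0.5,"dx": -1,"dy": 40,"dz": -10,"twist": 14},{"fingers": 0.5,"dx": -1,"dy": 60,"dz": -10,"twist": 21},{"fingers": 0.5,"dx": -1,"dy": 80,"dz": -10,"twist": 28},{"fingers": 0.5,"dx": -1,"dy": 96,"dz": -10,"twist": 35}])

```text
time: 8.73
ee_pos: [0.6511, -0.0454, 0.2201]
tool_rot: [2.589, 1.776, 0.005]
contact_force: [0.3, -0.6, -0.7]
width: 0.498
```

Request:
play_rows(increments=[{"fingers": 0.5,"dx": 0,"dy": 0,"dz": 0,"twist": 7},{"fingers": 0.5,"dx": 0,"dy": 0,"dz": 0,"twist": 14},{"fingers": 0.5,"dx": 0,"dy": 0,"dz": 0,"twist": 21},{"fingers": 0.5,"dx": 0,"dy": 0,"dz": 0,"twist": 28},{"fingers": 0.5,"dx": 0,"dy": 0,"dz": 0,"twist": 35}])

```text
time: 9.15
ee_pos: [0.6508, -0.0453, 0.2179]
tool_rot: [-3.008, -0.907, -0.001]
contact_force: [-0.7, 0.6, 0.0]
width: 0.499
```

```bash
python3 -c "
from h import *
go(.6487,-.0445,.22,14.5)"
```

```text
t 9.15 pos [ 0.6508 -0.0453  0.2179] ang 33.55 tilt [0.0009 0.0001] F [-0.7  0.6  0. ] Mo [-0.011 -0.141 -0.03 ] w 0.499 q6 -0.71
MOVE dx -1.3 dy -1.9 dz -2.1 tw 19.1
```

Request:
play_rows(increments=[{"fingers": 0.5,"dx": -1,"dy": -1,"dz": 0,"twist": 7},{"fingers": 0.5,"dx": -1,"dy": -1,"dz": 0,"twist": 14},{"fingers": 0.5,"dx": -1,"dy": -1,"dz": 0,"twist": 19},{"fingers": 0.5,"dx": -1,"dy": -1,"dz": 0,"twist": 19}])

```text
time: 9.48
ee_pos: [0.649, -0.045, 0.216]
tool_rot: [-3.116, -0.391, 0.002]
contact_force: [-0.8, 0.2, -0.7]
width: 0.501
```

```bash
python3 -c "
from h import *
go(.6487,-.0445,.22,14.5)
cv2.imwrite('pics/w6.png',arm.grab_frame('wrist')[:,:,::-1])
print(proj('wrist',[[.6487,-.0445,.157]]))"
```

```text
t 9.48 pos [ 0.649 -0.045  0.216] ang 14.31 tilt [-0.0014 -0.0011] F [-0.8  0.2 -0.7] Mo [-0.021 -0.068 -0.001] w 0.501 q6 -0.38
MOVE dx -0.2 dy -0.6 dz -4.0 tw -0.2
[[283.38276854 218.73063546]]
```

View pics/w6.png

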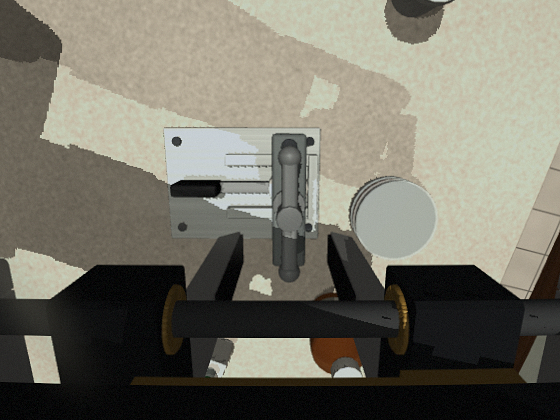

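```bash
python3 - <<'E'
from h import *
im=cv2.imread('pics/w6.png')[140:300,240:340];cv2.imwrite('pics/c13.png',cv2.resize(im,None,fx=5,fy=5)[0:600])
print(ray('wrist',[[289,217],[289,155],[289,269]],.157))
E
```

```text
[[ 0.65233439 -0.04218915  0.157     ]
 [ 0.64080102  0.00123212  0.157     ]
 [ 0.66281652 -0.08163354  0.157     ]]
```

View pics/c13.png

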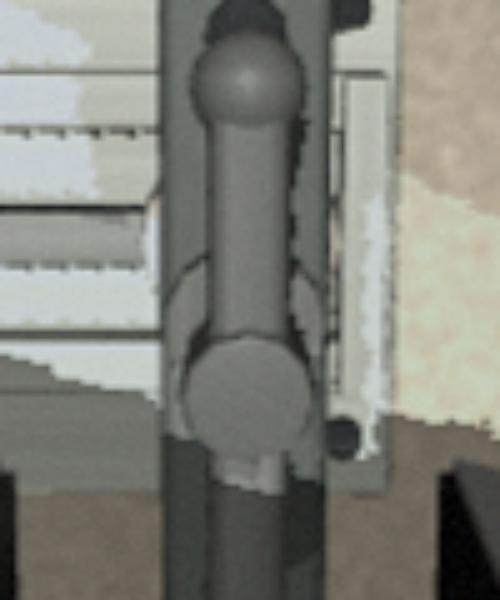

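Wrist view: hub top at (289.6,219), with the bar vertical in the image, so it is square to the jaws. I descend onto the hub.

Request:
play_rows(increments=[{"fingers": 0.5,"dx": 2,"dy": 0,"dz": 20,"twist": 0},{"fingers": 0.5,"dx": 2,"dy": 0,"dz": 45,"twist": 0},{"fingers": 0.5,"dx": 2,"dy": 0,"dz": 70,"twist": 0},{"fingers": 0.5,"dx": 2,"dy": 0,"dz": 83,"twist": 0},{"fingers": 0.5,"dx": 2,"dy": 0,"dz": 83,"twist": 0}])

```text
time: 9.95
ee_pos: [0.6494, -0.0443, 0.1295]
tool_rot: [-3.113, -0.404, 0.011]
contact_force: [-0.0, 0.0, 0.9]
width: 0.501
```

```bash
python3 -c "
from h import *
go(.651,-.0445,.133,14.5)
cv2.imwrite('pics/w7.png',arm.grab_frame('wrist')[:,:,::-1])"
```

```text
t 9.95 pos [ 0.6494 -0.0443  0.1295] ang 14.78 tilt [-0.0066 -0.0032] F [-0.   0.   0.9] Mo [-0.046 -0.087  0.001] w 0.501 q6 -0.38
MOVE dx 1.4 dy 0.6 dz -3.5 tw 0.3
```

View pics/w7.png

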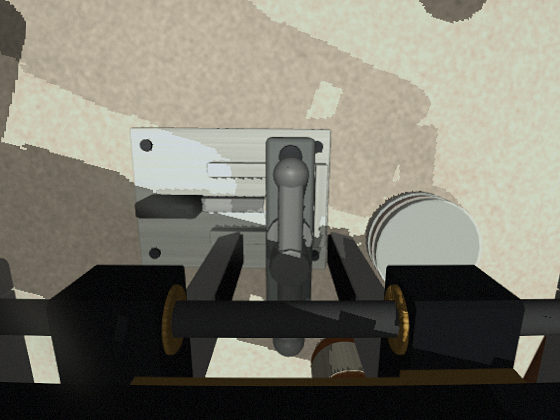

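Request:
play_rows(increments=[{"fingers": 0.5,"dx": 1.5,"dy": 0,"dz": -3,"twist": 0.3},{"fingers": 0.0,"dx": 1.5,"dy": 0,"dz": -3,"twist": 0.3},{"fingers": 0.0,"dx": 1.5,"dy": 0,"dz": -3,"twist": 0.3},{"fingers": 0.0,"dx": 1.5,"dy": 0,"dz": -3,"twist": 0.3},{"fingers": 0.0,"dx": 1.5,"dy": 0,"dz": -3,"twist": 0.3}], newtons=60)

```text
time: 10.42
ee_pos: [0.652, -0.044, 0.1356]
tool_rot: [-3.115, -0.395, 0.005]
contact_force: [0.4, -0.3, -0.4]
width: 0.252
```

Request:
play_rows(increments=[{"fingers": 0,"dx": 0,"dy": 0,"dz": 0,"twist": 0},{"fingers": 0,"dx": 0,"dy": 0,"dz": 0,"twist": 0},{"fingers": 0,"dx": 0,"dy": 0,"dz": 0,"twist": 0}])

```text
time: 10.67
ee_pos: [0.6519, -0.0441, 0.1357]
tool_rot: [-3.115, -0.395, 0.005]
contact_force: [-2.1, 0.4, 0.2]
width: 0.198
```

```bash
python3 -c "
from h import *
go(.651,-.0445,.133,14.5)
P=K('wrist');s=arm.read_state();M=R.from_rotvec(s['tool_rot']).as_matrix()
cv2.imwrite('pics/w8.png',arm.grab_frame('wrist')[:,:,::-1])
p=s['ee_pos']-M[:,2]*(s['ee_pos'][2]-.158)*-1
print(proj('wrist',[s['ee_pos'],s['ee_pos']+[0,0,.158-s['ee_pos'][2]]],P))
crop('pics/w8.png','pics/c14.png',220,130,360,350,2.7)"
```

```text
t 10.67 pos [ 0.6519 -0.0441  0.1357] ang 14.46 tilt [-0.0031 -0.0018] F [-2.1  0.4  0.2] Mo [-0.088  0.196 -0.005] w 0.198 q6 -0.38
MOVE dx -1.0 dy 0.2 dz 2.7 tw -0.0
[[283.1275577  247.66845333]
 [282.71348619 263.20961907]]
```

View pics/c14.png

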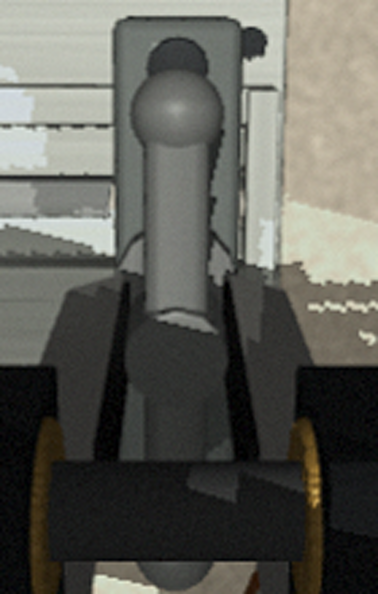

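Request:
play_rows(increments=[{"fingers": 0,"dx": 0,"dy": 0,"dz": 0.3,"twist": 4},{"fingers": 0,"dx": 0,"dy": 0,"dz": 0.6,"twist": 8},{"fingers": 0,"dx": 0,"dy": 0,"dz": 0.8,"twist": 12}])

```text
time: 10.97
ee_pos: [0.6518, -0.0441, 0.1349]
tool_rot: [-3.14, -0.063, 0.006]
contact_force: [-0.9, -0.1, -0.9]
width: 0.202
```

```bash
python3 -c "
from h import *
go(.651,-.0445,.133,14.5)
cv2.imwrite('pics/w9.png',arm.grab_frame('wrist')[:,:,::-1])
crop('pics/w9.png','pics/c15.png',220,130,360,350,2.7)"
```

```text
t 10.97 pos [ 0.6518 -0.0441  0.1349] ang 2.28 tilt [-0.0037 -0.001 ] F [-0.9 -0.1 -0.9] Mo [-0.072  0.167  0.285] w 0.202 q6 -0.16
MOVE dx -0.8 dy 0.4 dz 1.9 tw -12.2
```

View pics/c15.png

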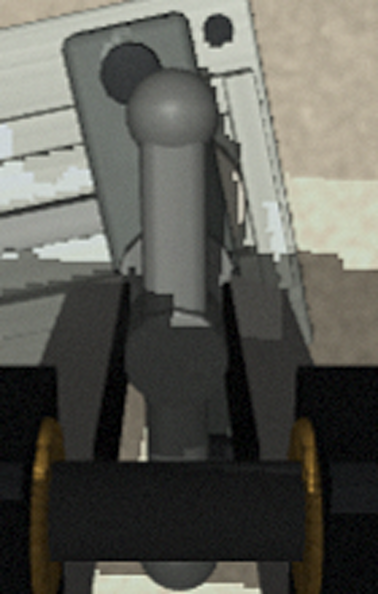

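Request:
play_rows(increments=[{"fingers": 0,"dx": 0,"dy": 0,"dz": 0.2,"twist": 3},{"fingers": 0,"dx": 0,"dy": 0,"dz": 0.4,"twist": 6},{"fingers": 0,"dx": 0,"dy": 0,"dz": 0.6,"twist": 9},{"fingers": 0,"dx": 0,"dy": 0,"dz": 0.8,"twist": 12},{"fingers": 0,"dx": 0,"dy": 0,"dz": 1.0,"twist": 15}])

```text
time: 11.43
ee_pos: [0.6517, -0.0441, 0.1338]
tool_rot: [-3.121, 0.357, 0.006]
contact_force: [-2.9, 0.1, -0.3]
width: 0.204
```

```bash
python3 -c "
from h import *
go(.651,-.0445,.133,14.5)"
```

```text
t 11.43 pos [ 0.6517 -0.0441  0.1338] ang -13.04 tilt [-0.0041  0.0002] F [-2.9  0.1 -0.3] Mo [-0.044  0.205  0.211] w 0.204 q6 0.10
MOVE dx -0.6 dy 0.6 dz 0.8 tw -27.5
```

Request:
play_rows(increments=[{"fingers": 0,"dx": 0,"dy": 0,"dz": 0.2,"twist": 3},{"fingers": 0,"dx": 0,"dy": 0,"dz": 0.4,"twist": 6},{"fingers": 0,"dx": 0,"dy": 0,"dz": 0.6,"twist": 9}])

```text
time: 11.68
ee_pos: [0.6516, -0.0441, 0.1332]
tool_rot: [3.083, -0.601, -0.007]
contact_force: [-1.3, 0.4, 0.1]
width: 0.2
```

```bash
python3 -c "
from h import *
go(.651,-.0445,.133,14.5)"
```

```text
t 11.68 pos [ 0.6516 -0.0441  0.1332] ang -22.07 tilt [-0.0042  0.0009] F [-1.3  0.4  0.1] Mo [-0.035  0.206  0.241] w 0.2 q6 0.26
MOVE dx -0.4 dy 0.6 dz 0.2 tw -36.6
```

Request:
play_rows(increments=[{"fingers": 0,"dx": 0,"dy": 0,"dz": 0.2,"twist": 3},{"fingers": 0,"dx": 0,"dy": 0,"dz": 0.4,"twist": 6},{"fingers": 0,"dx": 0,"dy": 0,"dz": 0.6,"twist": 9}])

```text
time: 11.93
ee_pos: [0.6516, -0.0441, 0.1325]
tool_rot: [3.026, -0.842, -0.007]
contact_force: [-0.7, -1.0, -0.1]
width: 0.199
```

```bash
python3 -c "
from h import *
go(.651,-.0445,.133,14.5)"
```

```text
t 11.93 pos [ 0.6516 -0.0441  0.1325] ang -31.10 tilt [-0.0042  0.0017] F [-0.7 -1.  -0.1] Mo [-0.018  0.204  0.251] w 0.199 q6 0.42
MOVE dx -0.2 dy 0.7 dz -0.5 tw -45.6
```

Request:
play_rows(increments=[{"fingers": 0,"dx": 0,"dy": 0,"dz": 0.2,"twist": 3},{"fingers": 0,"dx": 0,"dy": 0,"dz": 0.4,"twist": 6}])

```text
time: 12.1
ee_pos: [0.6515, -0.044, 0.1321]
tool_rot: [2.977, -1.0, -0.007]
contact_force: [-1.6, 0.3, 0.2]
width: 0.201
```

```bash
python3 -c "
from h import *
go(.651,-.0445,.133,14.5)"
```

```text
t 12.10 pos [ 0.6515 -0.044   0.1321] ang -37.13 tilt [-0.004   0.0022] F [-1.6  0.3  0.2] Mo [-0.012  0.188  0.221] w 0.201 q6 0.52
MOVE dx -0.2 dy 0.7 dz -0.9 tw -51.6
```

Request:
play_rows(increments=[{"fingers": 0,"dx": 0,"dy": 0,"dz": 0.2,"twist": 3},{"fingers": 0,"dx": 0,"dy": 0,"dz": 0.4,"twist": 6}])

```text
time: 12.27
ee_pos: [0.6515, -0.044, 0.1317]
tool_rot: [2.92, -1.155, -0.007]
contact_force: [-1.2, -0.5, -0.9]
width: 0.198
```

```bash
python3 -c "
from h import *
go(.651,-.0445,.133,14.5)"
```

```text
t 12.27 pos [ 0.6515 -0.044   0.1317] ang -43.15 tilt [-0.0038  0.0028] F [-1.2 -0.5 -0.9] Mo [-0.009  0.182  0.242] w 0.198 q6 0.63
MOVE dx 0.0 dy 0.7 dz -1.3 tw -57.7
```

Request:
play_rows(increments=[{"fingers": 0,"dx": 0,"dy": 0,"dz": 0.2,"twist": 3},{"fingers": 0,"dx": 0,"dy": 0,"dz": 0.4,"twist": 6},{"fingers": 0,"dx": 0,"dy": 0,"dz": 0.6,"twist": 9}])

```text
time: 12.52
ee_pos: [0.6514, -0.044, 0.1311]
tool_rot: [2.82, -1.381, -0.007]
contact_force: [-0.4, -0.1, -0.5]
width: 0.203
```

```bash
python3 -c "
from h import *
go(.651,-.0445,.133,14.5)"
```

```text
t 12.52 pos [ 0.6514 -0.044   0.1311] ang -52.18 tilt [-0.0034  0.0035] F [-0.4 -0.1 -0.5] Mo [-0.029  0.184  0.247] w 0.203 q6 0.79
MOVE dx 0.1 dy 0.7 dz -1.9 tw -66.7
```

Request:
play_rows(increments=[{"fingers": 0,"dx": 0,"dy": 0,"dz": 0.2,"twist": 3},{"fingers": 0,"dx": 0,"dy": 0,"dz": 0.4,"twist": 6}])

```text
time: 12.68
ee_pos: [0.6514, -0.0439, 0.1306]
tool_rot: [2.743, -1.527, -0.007]
contact_force: [-1.8, 0.5, -1.1]
width: 0.198
```

```bash
python3 -c "
from h import *
go(.651,-.0445,.133,14.5)"
```

```text
t 12.68 pos [ 0.6514 -0.0439  0.1306] ang -58.21 tilt [-0.0031  0.0038] F [-1.8  0.5 -1.1] Mo [0.005 0.212 0.215] w 0.198 q6 0.89
MOVE dx 0.3 dy 0.7 dz -2.4 tw -72.7
```

Request:
play_rows(increments=[{"fingers": 0,"dx": 0,"dy": 0,"dz": 0.2,"twist": 3},{"fingers": 0,"dx": 0,"dy": 0,"dz": 0.4,"twist": 6}])

```text
time: 12.85
ee_pos: [0.6514, -0.0439, 0.1302]
tool_rot: [2.659, -1.669, -0.007]
contact_force: [-2.2, 0.5, -0.8]
width: 0.203
```

```bash
python3 -c "
from h import *
go(.651,-.0445,.133,14.5)
cv2.imwrite('pics/w10.png',arm.grab_frame('wrist')[:,:,::-1])
cv2.imwrite('pics/s10.png',arm.grab_frame('scene')[:,:,::-1])
crop('pics/w10.png','pics/c16.png',220,130,360,350,2.7)
crop('pics/s10.png','pics/c17.png',195,160,275,250,6)"
```

```text
t 12.85 pos [ 0.6514 -0.0439  0.1302] ang -64.24 tilt [-0.0026  0.0042] F [-2.2  0.5 -0.8] Mo [0.03  0.198 0.236] w 0.203 q6 1.00
MOVE dx 0.3 dy 0.6 dz -2.8 tw -78.7
```

View pics/c16.png

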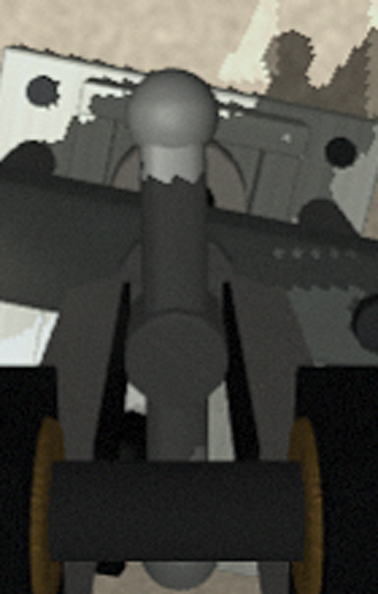

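View pics/c17.png

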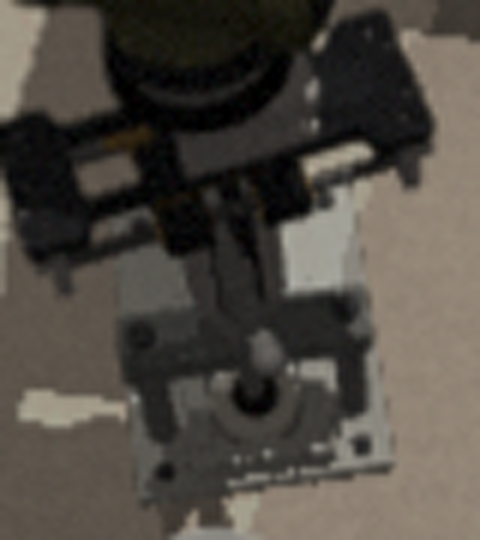

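The bar stays upright in the wrist view, so there is no slip. About 78° turned, with drag steady near 0.24 Nm.

Request:
play_rows(increments=[{"fingers": 0,"dx": 0,"dy": 0,"dz": 0.2,"twist": 3},{"fingers": 0,"dx": 0,"dy": 0,"dz": 0.4,"twist": 6}])

```text
time: 13.12
ee_pos: [0.6514, -0.0439, 0.1299]
tool_rot: [2.57, -1.803, -0.007]
contact_force: [-2.2, -0.2, 0.5]
width: 0.202
```

```bash
python3 -c "
from h import *
go(.651,-.0445,.133,14.5)"
```

```text
t 13.12 pos [ 0.6514 -0.0439  0.1299] ang -70.10 tilt [-0.0021  0.0044] F [-2.2 -0.2  0.5] Mo [-0.002  0.267  0.272] w 0.202 q6 1.10
MOVE dx 0.5 dy 0.6 dz -3.1 tw -84.6
```

Request:
play_rows(increments=[{"fingers": 0,"dx": 0,"dy": 0,"dz": 0.2,"twist": 3},{"fingers": 0,"dx": 0,"dy": 0,"dz": 0.4,"twist": 6}])

```text
time: 13.28
ee_pos: [0.6514, -0.0438, 0.1295]
tool_rot: [2.473, -1.933, -0.007]
contact_force: [-1.1, 0.4, 0.6]
width: 0.2
```

```bash
python3 -c "
from h import *
go(.651,-.0445,.133,14.5)"
```

```text
t 13.28 pos [ 0.6514 -0.0438  0.1295] ang -76.04 tilt [-0.0017  0.0047] F [-1.1  0.4  0.6] Mo [0.063 0.226 0.36 ] w 0.2 q6 1.20
MOVE dx 0.6 dy 0.6 dz -3.5 tw -90.5
```

Request:
play_rows(increments=[{"fingers": 0,"dx": 0,"dy": 0,"dz": 0.2,"twist": 3},{"fingers": 0,"dx": 0,"dy": 0,"dz": 0.4,"twist": 6}])

```text
time: 13.45
ee_pos: [0.6514, -0.0438, 0.1291]
tool_rot: [2.369, -2.058, -0.006]
contact_force: [-2.2, 0.8, 0.1]
width: 0.199
```

```bash
python3 -c "
from h import *
go(.651,-.0445,.133,14.5)"
```

```text
t 13.45 pos [ 0.6514 -0.0438  0.1291] ang -81.97 tilt [-0.0011  0.0049] F [-2.2  0.8  0.1] Mo [0.059 0.186 0.385] w 0.199 q6 1.31
MOVE dx 0.6 dy 0.5 dz -3.9 tw -96.5
```

Request:
play_rows(increments=[{"fingers": 0,"dx": 0,"dy": 0,"dz": 0.2,"twist": 3}])

```text
time: 13.53
ee_pos: [0.6513, -0.0438, 0.129]
tool_rot: [2.316, -2.118, -0.006]
contact_force: [-0.9, 0.3, -0.4]
width: 0.197
```

```bash
python3 -c "
from h import *
go(.651,-.0445,.133,14.5)
cv2.imwrite('pics/w11.png',arm.grab_frame('wrist')[:,:,::-1])
go(.651,-.0445,.133,14.5)
crop('pics/w11.png','pics/c18.png',220,130,360,350,2.7)"
```

```text
t 13.53 pos [ 0.6513 -0.0438  0.129 ] ang -84.91 tilt [-0.0008  0.005 ] F [-0.9  0.3 -0.4] Mo [0.005 0.189 0.409] w 0.197 q6 1.36
MOVE dx 0.7 dy 0.4 dz -4.0 tw -99.4
t 13.58 pos [ 0.6514 -0.0438  0.129 ] ang -85.13 tilt [-0.0008  0.005 ] F [-0.4 -0.6 -0.4] Mo [0.048 0.193 0.295] w 0.198 q6 1.36
MOVE dx 0.7 dy 0.4 dz -4.0 tw -99.6
```

View pics/c18.png

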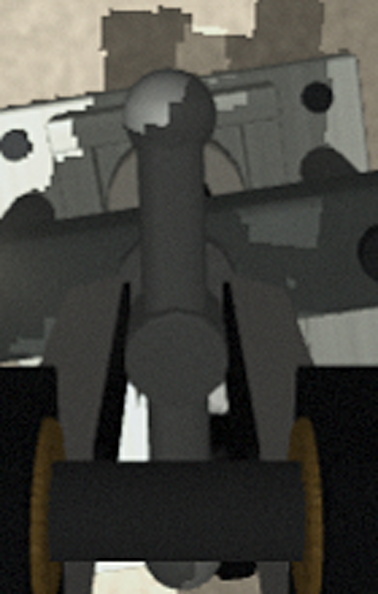

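The torque is about 0.41 Nm, roughly 0.17 above the drag, so the holder is clamped (about 40 N). I stop there, hold briefly and let go.

Request:
play_rows(increments=[{"fingers": 0,"dx": 0,"dy": 0,"dz": 0,"twist": 0},{"fingers": 0,"dx": 0,"dy": 0,"dz": 0,"twist": 0},{"fingers": 0,"dx": 0,"dy": 0,"dz": 0,"twist": 0}])

```text
time: 13.83
ee_pos: [0.6514, -0.0438, 0.129]
tool_rot: [2.314, -2.12, -0.006]
contact_force: [-0.7, 0.0, 0.2]
width: 0.203
```

Request:
play_rows(increments=[{"fingers": 0.5,"dx": 0,"dy": 0,"dz": 0,"twist": 0},{"fingers": 0.5,"dx": 0,"dy": 0,"dz": 0,"twist": 0},{"fingers": 0.5,"dx": 0,"dy": 0,"dz": 0,"twist": 0},{"fingers": 0.5,"dx": 0,"dy": 0,"dz": 0,"twist": 0},{"fingers": 0.5,"dx": 0,"dy": 0,"dz": 0,"twist": 0}])

```text
time: 14.25
ee_pos: [0.6514, -0.0438, 0.129]
tool_rot: [2.314, -2.12, -0.006]
contact_force: [0.8, 0.8, -0.3]
width: 0.489
```

Request:
play_rows(increments=[{"fingers": 0.5,"dx": 0,"dy": 0,"dz": -15,"twist": 0},{"fingers": 0.5,"dx": 0,"dy": 0,"dz": -40,"twist": 0},{"fingers": 0.5,"dx": 0,"dy": 0,"dz": -70,"twist": 0},{"fingers": 0.5,"dx": 0,"dy": 0,"dz": -90,"twist": 0},{"fingers": 0.5,"dx": 0,"dy": 0,"dz": -90,"twist": 0}])

```text
time: 14.67
ee_pos: [0.6532, -0.044, 0.2242]
tool_rot: [-2.316, 2.121, -0.003]
contact_force: [0.1, 0.7, 0.4]
width: 0.496
```

```bash
python3 -c "
from h import *
go(.651,-.0445,.133,14.5)
for n in('wrist','scene'): cv2.imwrite('pics/%s12.png'%n,arm.grab_frame(n)[:,:,::-1])
crop('pics/scene12.png','pics/c19.png',120,150,340,290,3.5)"
```

```text
t 14.67 pos [ 0.6532 -0.044   0.2242] ang -84.98 tilt [ 0.0007 -0.0022] F [0.1 0.7 0.4] Mo [ 0.056 -0.029 -0.025] w 0.496 q6 1.36
MOVE dx 0.3 dy 2.4 dz 91.1 tw -99.5
```

View pics/wrist12.png

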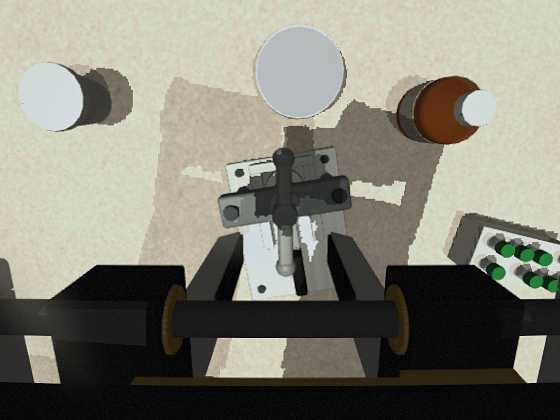

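View pics/c19.png

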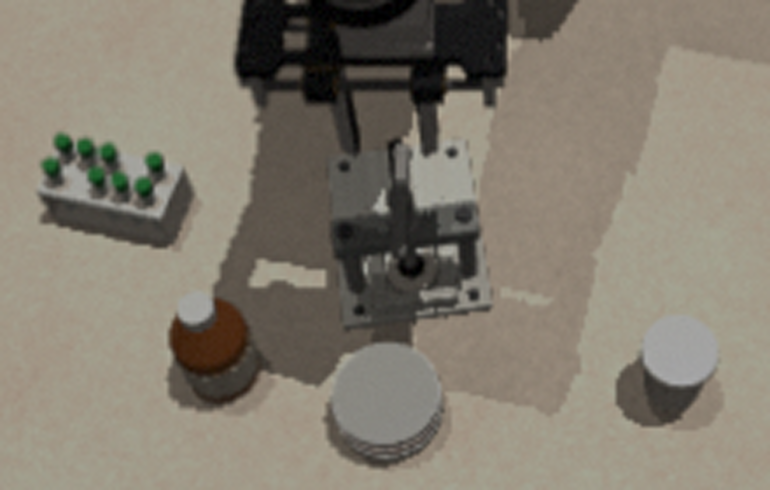

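The arm is clear, the bar is turned about 98°, and the disc is still under the pad against the stop. The rack, bottle, dishes and cup look undisturbed. I'm handing in.

```bash
python3 -c "
from plant import arm
print(arm.sign_off())"
```

```text
the job is handed in; nothing more can be done
None
```

The holder is clamped in the fixture and the job is handed in, at about 15 s of robot time; no verdict was reported.

**Seating:** I gripped the white holder by its black block and slid it down the channel until it met the stop, with a contact force of about 12 N. A wrist picture after release put the disc home to about 1 mm once scaled to the known rail position. The uncorrected seat estimate was 2.4 mm off.

**Clamping:** I turned the T-handle clockwise about 98°. The steady drag was about 0.24 Nm, with readings scattering by about 0.03 Nm. It rose from about 80° on and I stopped at 0.41 Nm, about 0.17 Nm above the drag. That suggests about 35 to 42 N on the disc, inferred from torque and angle, not measured directly.

**Last checks:** The handle was released and the gripper stood clear, with about zero contact force. The disc was still under the pad and the other bench items looked undisturbed. I judged both by eye in the final pictures and did not re-measure them. The bar appeared to slip about 1° in the grip near the end. The two cameras disagreed by 3 to 5 mm on where things were, so I relied on comparisons within one image and on contact.

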